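Close up the dish row and hang its sign

TASK

On the display tray, slide the metal divider along its rails until it stands up against the white oven dish, without pushing the dish along. Then hang the tent-shaped sign astride the middle of the divider's top bar, so that it hangs upright and free, and let go. Leave the jar, bowl and mug where they are.

Things in the scene. Friction and masses are not known exactly. Their poses are not given: they have to be found in the camera images.
- tray: Grey display tray fixed to the table, 190 (x) x 420 (y) mm, floor 12 mm above the table. Origin: centre of its underside. Two aluminium guide rails run along its y at x = -85 and +85 mm (14 mm wide, tops 26 mm above the table); low end walls (28 mm above the table) close the y ends.
- divider (a joint): The divider: an aluminium panel under a steel hoop, a carriage that slides along the tray's y on both rails and stays where it is left (friction about 2 N). Value in m, 0 to 0.30, growing towards the tray's +y, where the dish stands; at 0 its middle plane is at y = -150 mm in the tray's frame. 196 mm wide over the shoes on the rails; 181 mm high above the table.
- divider_bar (a point): Middle of the divider's level round top bar, on its axis, 175 mm above the table. The bar is 12 mm in diameter and 156 mm long, carried by an upright 9 mm rod at each end; open between bar and panel. Axes parallel to the tray's: x along the bar, y the sliding direction, z up.
- divider_face (a point): Point on the face of the divider's panel that looks to the dish (+y), mid-width, 42 mm above the table. The panel is 6 mm thick, 152 mm wide (x), its top edge 86 mm above the table. Axes parallel to the tray's.
- dish: Loose white ceramic oven dish standing on the tray floor between the rails, open on top, 120 (x) x 130 (y) x 58 mm high, walls 7 mm, about 0.9 kg. Origin: centre of its underside; axes nearly parallel to the tray's.
- dish_end (a point): Centre of the dish's outer end face that looks to the divider (its -y end), 30 mm above the dish's underside.
- sign: Loose blank tent-shaped sign, 0.12 kg, standing on the table on one side of the tray. Origin: midway between the lower edges of its sheets, at their height; x along the ridge. 90 mm long, 64 mm wide at the foot. Flat cap 28 mm wide, top at 94 mm. On the cap, along x, a black grip rib: 70 mm long, 10 mm thick, from 94 to 129 mm high.
- sign_ridge (a point): Middle of the underside of the sign's cap, 89 mm above the sign's origin; it is 6 mm above the bar's axis when the sign hangs on the bar. The gap between the 4 mm sheets is 20 mm wide just under the cap and widens to 56 mm at the foot. Axes as the sign's.
- jar: Bystander: glass jar, 86 mm in diameter, about 130 mm high, on the table on the other side of the tray from the sign. Origin: centre of its underside.
- bowl: Bystander: glass bowl, 130 mm in diameter, 60 mm high, beside the tray's +y end. Origin: centre of its underside.
- mug: Bystander: terracotta mug, 80 mm in diameter, 90 mm high with a handle, beside the tray's -y end. Origin: centre of its underside.
Things that resemble listed ones, but are neither listed nor needed, are in the scene too. What is shaped like the sign but blue is not meant.

How it is judged:
On the way, in this order (a step that is already met when the one before it is completed fails the run):
1. the divider stands up against the dish, within 7 mm (y of dish_end in the frame of divider_face between -0.006 and 0.007 m), for 0.2 s.
2. the sign sits astride the bar of the divider (x of sign_ridge in the frame of divider_bar between -0.03 and 0.03 m and y of sign_ridge in the frame of divider_bar between -0.012 and 0.012 m and z of sign_ridge in the frame of divider_bar between 0.001 and 0.012 m and angle between sign's own z axis and vertical below 0.2 rad and angle between the x axis of sign and the x axis of divider_bar, either way round below 0.2 rad), for 0.2 s.
At the end, for the whole second after the job is handed in: The divider's panel stands within 7 mm of the dish's end face. The sign hangs astride the bar with its cap resting on it: within 30 mm of the bar's middle along it and 12 mm across it, upright and along the bar within 0.2 rad, and at rest (all of step 1 and all of step 2 and linear speed of sign below 0.03 m/s and angular speed of sign below 0.3 rad/s and velocity of joint divider between -0.01 and 0.01 m/s); the robot touches nothing.
It fails at once if the dish is pushed along by more than 15 mm (distance of dish from where it was at the start of the episode above 0.015 m).
It fails at once if the jar, bowl or mug is moved by more than 30 mm (distance of any of jar, bowl, mug from where it was at the start of the episode above 0.03 m).
It also fails if it takes over 59 s, if anything falls off the work surface, if the arm or the gripper's body presses on something with over 40 N, if the wrist force passes 120 N, or if a joint passes its speed limit or range.

ROBOT

A 7-joint arm with a two-finger parallel gripper is mounted at the origin on the work surface. World frame = base frame: x ahead of the robot, y to its left, z up, the work surface at z = 0. Lengths are in m, angles in rad, forces in N, time in s.
With the tool pointing down it reaches from about 0.425 to 0.925 m from the base axis. Payload 6.8 kg.
Tool frame: the origin (TCP) lies between the finger pads; the fingertips stand 8 mm ahead of it and the grasp point (between the pads) lies 11 mm behind it; z points along the fingers, x is the direction in which the jaws open and shut, and the axes are right-handed (so a half turn about z gives the same grasp; the last joint's range is limited). The gripper opens to 85 mm and grips with 20 to 120 N. Pads are 22 mm wide; open, the fingers measure 114 mm over their backs; the gripper's body (76 mm by 85 mm) begins 54 mm behind the grasp point. The pads swing forward as they close: fully open they stand 13 mm farther back than shut.
Start: joints at [1.03, 0.477, 0.022, 1.555, -0.011, 1.109, -0.083], TCP at [0.283, -0.613, 0.239] pointing down, gripper open.
Joint ranges: [-2.96, 2.96], [-0.34, 2.1], [-1.41, 1.46], [0.24, 2.44], [-1.37, 4.51], [0.17, 1.92], [-2.96, 2.96]. Speed limits (rad/s): [2.39, 2.39, 3.14, 3.14, 3.14, 3.14, 3.14].

INTERFACE

Orientations are given as a unit quaternion [w, x, y, z].
In Python, from station import arm gives the robot as it stands.
- The arm moves only by the shell command python3 -m pendant 'ROWS' [OPENING] [FORCE]. ROWS is JSON, a list of rows, each a list of 6 numbers: the shift along the tool's x, y, z in cm, then the turn, a rotation vector about the tool's x, y, z in degrees. In form: [[dx, dy, dz, ax, ay, az], ...]. A call has 1 to 5 rows; each row is the pose to reach, as a shift and turn from the pose measured when the call began, along the tool's axes at that moment; what a row does not reach only later rows make up. A row lasts 1/12 s, in which the tool goes at most 41.7 mm and 7.16 degrees, less where a joint would pass 70% of its speed; a pose out of reach is approached as far as the arm can. A call with a gripper value outside its range is refused whole. OPENING is the finger opening in cm, from 0 to 8.54, set as the call begins (- or left out, the last holds). The fingers move at their own pace and stop on an object; FORCE is the grip in N (left out, the last holds). Time passes only in rows, so rows that repeat a pose let the fingers close. It gives the time, the measured TCP pose, the force and the opening at its end, in the units of the state.
- arm.state(): the state, without advancing time (a new reading comes with each control period).
- arm.get_image(name): name is "scene" or "top" or "wrist"; returns the picture (400x640x3 uint8, red, green, blue); there is no depth.
- arm.camera_info(name): a dict with "fx", "fy", "cx", "cy" (pixels), "extrinsics" (4x4, takes a point from camera to world coordinates). Camera axes: x right, y down, z forward; pixel columns grow to the right and rows downward; lengths in m; the calibration is good to about 2 mm. A picture is of the moment at which its call begins: read the wrist's pose just before it. camera_info takes no time and is no camera call; for the wrist camera it gives the pose at the moment of the call.
- arm.finish_job(): hands the job in, once; it reports no verdict.
Trained networks look in the newest picture that a camera, given by its name, has taken for a name from the list of things; names that differ only in an ending like _2 or _b are one class to them, and where a whole thing is asked for, a point or a joint stands for the part that bears it (a point fixed in the world has none). Each returns a list of dicts, best first, with "conf" (0 to 1); they miss things now and then, are a little off and sometimes report something else, mostly with a low value. They report only what shows in the picture. A call takes as long as a camera call. They do not tell look-alikes from the thing itself.
- arm.search_frame(thing, camera): "position" ([row, column] in pixels, amid what is visible of it).
The state is a dict: "time_s": time; "qpos": joint angles; "joint_velocities": joint speeds; "tau": joint torques, N m; "eef_pos": TCP position; "orientation": TCP orientation; "contact_force": force on the tool from outside, world axes, zero at the start; "torque": the same for the moment, N m; "grip_width": finger opening in m.
Only numpy, scipy, OpenCV 4.12 (cv2) and the standard library are available. Lean on these libraries where they do the work, as an engineer would, in place of code of your own. Each camera call takes 0.05 s, during which the arm holds its last target. There are 200 camera calls.

## Working session

There is one attempt and no reset: what is moved stays moved. The work goes in short steps, Python scripts to look and compute and a shell command to move; the robot and the scene stay as the last step left them, time stands still between calls to the robot, and variables do not carry over. Pictures are saved under pics/ and viewed, about 8 in all and at most 12, crops included, and the job is handed in when it is done.

```bash
mkdir -p pics; python3 - <<'E'
from station import arm
import cv2,numpy as np
s=arm.state();print(s['time_s'],s['eef_pos'],s['orientation'],s['contact_force'],s['grip_width'])
for n in("scene","top"):
    im=arm.get_image(n);cv2.imwrite(f"pics/{n}1.png",im[:,:,::-1])
    c=arm.camera_info(n);print(n,c['fx'],c['cx'],c['cy'],np.round(c['extrinsics'],3).tolist())
    for t in("divider_bar","dish","sign","jar","bowl","mug","tray"):
        print(t,[(d['position'],round(d['conf'],2)) for d in arm.search_frame(t,n)][:4])
E
```

```text
0.0 [ 0.28285372 -0.61224451  0.23833619] [-4.36307710e-04  8.42439026e-01 -5.38790926e-01 -7.97345297e-04] [-0.19440838  0.32258965 -0.85105589] 0.0855646313304688
scene 370.20305692512756 320.8877175358342 199.18501146676462 [[-0.066, 0.541, -0.838, 1.552], [0.998, 0.053, -0.044, 0.104], [0.021, -0.839, -0.543, 0.798], [0.0, 0.0, 0.0, 1.0]]
divider_bar [([226.1, 267.0], 0.65)]
dish [([242.9, 321.8], 0.61)]
sign [([209.3, 422.2], 0.63), ([224.9, 461.7], 0.63), ([194.8, 428.8], 0.59)]
jar [([194.2, 205.9], 0.83)]
bowl [([258.8, 425.5], 0.84)]
mug [([243.2, 169.1], 0.55)]
tray [([245.1, 285.6], 0.8)]
top 409.8319476825555 316.4393290821381 204.08038499508777 [[0.03, -0.989, 0.143, 0.305], [-1.0, -0.03, 0.003, 0.065], [0.001, -0.144, -0.99, 1.564], [0.0, 0.0, 0.0, 1.0]]
divider_bar [([183.6, 363.8], 0.68)]
dish [([179.3, 317.4], 0.84)]
sign [([210.0, 190.4], 0.93), ([216.2, 233.2], 0.89), ([254.8, 209.2], 0.62)]
jar [([235.6, 438.4], 0.92), ([183.9, 361.7], 0.37)]
bowl [([160.0, 234.5], 0.71)]
mug [([167.4, 442.5], 0.71), ([179.9, 315.3], 0.68)]
tray [([181.8, 343.2], 0.88)]
```

View pics/top1.png

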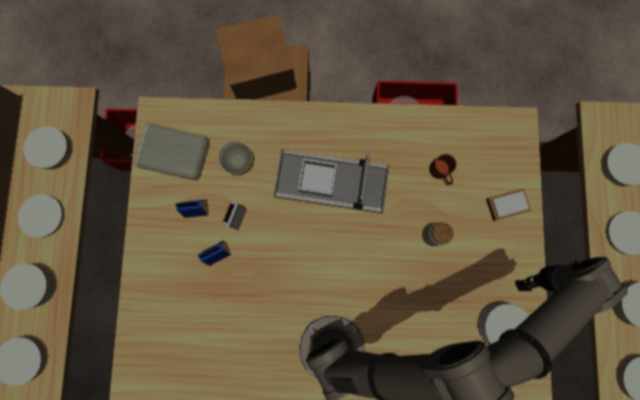

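View pics/scene1.png

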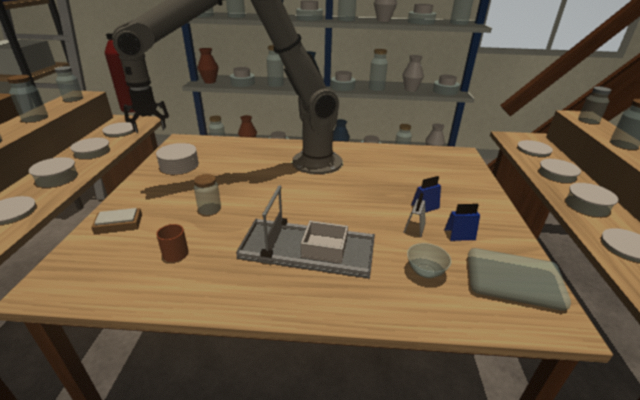

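Top view: the tray spans cols 275–388, with the dish at (318,179) and the divider at (363,182). There are three tents: blue at (191,209), blue at (213,253), and grey/white at (234,216). The grey one fits because it isn't blue. I'll confirm that in an enlarged crop and get numbers.

```bash
cat > h.py <<'E'
from station import arm
import cv2,numpy as np
from scipy.spatial.transform import Rotation as R
def px(n,col,row,z,c=None):
    c=c or arm.camera_info(n);E=np.array(c['extrinsics'])
    d=E[:3,:3]@[(col-c['cx'])/c['fx'],(row-c['cy'])/c['fy'],1]
    return E[:3,3]+d*(z-E[2,3])/d[2]
def proj(n,p,c=None):
    c=c or arm.camera_info(n);E=np.array(c['extrinsics'])
    q=E[:3,:3].T@(np.array(p)-E[:3,3]);return np.array([c['cx']+c['fx']*q[0]/q[2],c['cy']+c['fy']*q[1]/q[2]])
def T():
    s=arm.state();q=s['orientation'];return s,R.from_quat([q[1],q[2],q[3],q[0]]),np.array(s['eef_pos'])
def go(p,rot=None):
    "shift cm / rotvec deg in tool axes to reach p (and rot)"
    s,r,t=T();print('t',round(s['time_s'],2),'tcp',t.round(4),'shift',(100*r.inv().apply(np.array(p)-t)).round(2),'turn',None if rot is None else np.degrees((r.inv()*rot).as_rotvec()).round(2))
def down(yaw):
    "tool z down, tool x at yaw"
    c,s=np.cos(yaw),np.sin(yaw);return R.from_matrix(np.array([[c,s,0],[s,-c,0],[0,0,-1]]).T)
E
python3 - <<'E'
from h import *
im=cv2.imread("pics/top1.png")[140:270,180:400];cv2.imwrite("pics/top1c.png",cv2.resize(im,None,fx=3.6,fy=3.6,interpolation=cv2.INTER_CUBIC))
for t,c,r,z in[("signrib",234,216,.12),("dish",317.4,179.3,.065),("bar",363.8,183.6,.12),("jar",438.4,235.6,.1),("bowl",235,159,.04),("mug",443,167,.06),("trayA",275,200,.02),("trayB",283,150,.02),("trayC",388,163,.02),("trayD",383,213,.02)]:print(t,px("top",c,r,z).round(3))
E
```

```text
signrib [0.463 0.36  0.12 ]
dish [0.616 0.069 0.065]
bar [ 0.594 -0.098  0.12 ]
jar [ 0.417 -0.369  0.1  ]
bowl [0.69  0.386 0.04 ]
mug [ 0.678 -0.402  0.06 ]
trayA [0.54  0.228 0.02 ]
trayB [0.737 0.206 0.02 ]
trayC [ 0.697 -0.202  0.02 ]
trayD [ 0.502 -0.184  0.02 ]
```

View pics/top1c.png

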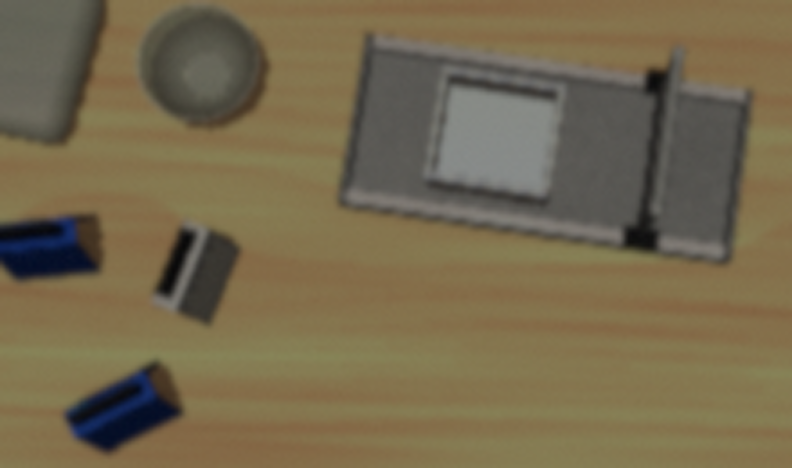

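The crop confirms it: the grey-white tent has its black rib from (193,230) to (165,295), and the other two tents are blue. Next, the tray frame, the bar and the dish end.

```bash
python3 - <<'E'
from h import *
P=lambda c,r,z:px("top",180+c/3.6,140+r/3.6,z)
A,B,C,D=[P(*q,.028) for q in((343,203),(370,37),(748,92),(728,260))]
yv=(A+B-C-D);xv=(B+C-A-D);print('len',np.linalg.norm(A+B-C-D)/2,np.linalg.norm(xv)/2,'yaw y',np.degrees(np.arctan2(-yv[0],yv[1])),'yaw x',np.degrees(np.arctan2(xv[1],xv[0])))
o=(A+B+C+D)/4;print('tray',o)
a=np.arctan2(-yv[0],yv[1]);X=np.array([np.cos(a),np.sin(a)]);Y=np.array([-np.sin(a),np.cos(a)])
tr=lambda p:((p-o)[:2]@X*1000,(p-o)[:2]@Y*1000)
for n,q,z in[("dish",(440,70),.07),("dish",(565,88),.07),("dish",(550,200),.07),("dish",(428,183),.07),("shoe",(657,80),.03),("shoe",(640,237),.03),("bar",(680,50),.178),("bar",(657,212),.178),("rib",(193,230),.129),("rib",(165,295),.129)]:
    p=P(*q,z);print(n,p.round(3),np.round(tr(p),1))
for d in arm.search_frame("divider_bar","scene"),:pass
im=arm.get_image("scene")[150:290,230:480,::-1];cv2.imwrite("pics/sc.png",cv2.resize(im,None,fx=3.2,fy=3.2,interpolation=cv2.INTER_CUBIC))
go([0.59,-0.1,.35],down(np.pi/2+a)); go([0.59,-0.1,.35],down(-np.pi/2+a))
w=arm.camera_info('wrist');print(w['fx'],np.round(w['extrinsics'],3).tolist())
E
```

```text
len 0.40888117755183395 0.182347956277111 yaw y -6.765858097347214 yaw x -6.446272403402945
tray [0.61877435 0.01340083 0.028     ]
dish [0.689 0.128 0.07 ] [ 55.9 121.9]
dish [ 0.673 -0.002  0.07 ] [56.1 -9.3]
dish [0.555 0.01  0.07 ] [-62.8 -10.7]
dish [0.569 0.136 0.07 ] [-63.9 115.9]
shoe [ 0.695 -0.102  0.03 ] [  89.3 -105.8]
shoe [ 0.525 -0.087  0.03 ] [ -81.  -110.4]
bar [ 0.688 -0.108  0.178] [  82.8 -112.3]
bar [ 0.529 -0.088  0.178] [ -77.7 -111.2]
rib [0.505 0.362 0.129] [-154.4  333.1]
rib [0.44  0.386 0.129] [-221.6  348.8]
t 0.9 tcp [ 0.2831 -0.6128  0.2393] shift [-33.68 -49.37 -11.07] turn [   0.     -0.   -148.44]
t 0.9 tcp [ 0.2831 -0.6128  0.2393] shift [-33.68 -49.37 -11.07] turn [-0.   -0.   31.56]
295.95407572612834 [[0.42, -0.859, -0.294, 0.358], [-0.908, -0.397, -0.135, -0.577], [-0.001, 0.323, -0.946, 0.374], [0.0, 0.0, 0.0, 1.0]]
```

View pics/sc.png

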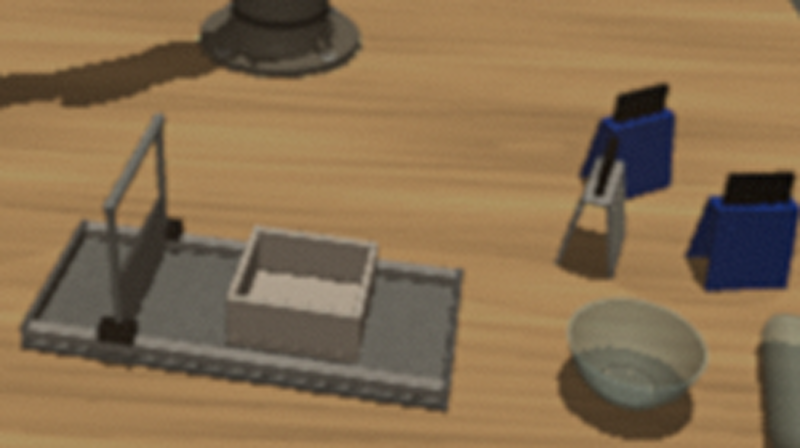

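Scene view: the divider bar runs from crop (110,205) to (160,120), and the dish is at (300,290) with its near end facing the divider, about 97 mm away. The grey tent is at (595,215). I'll rotate and raise first, then approach.

```bash
python3 -m pendant '[[0,0,-1.5,0,0,6.3],[0,0,-3,0,0,12.6],[0,0,-5,0,0,19],[0,0,-7,0,0,25.3],[0,0,-9,0,0,31.56]]' 8.5 30; python3 - <<'E'
from h import *
go([0.608,-0.098,.33],down(-np.pi/2-np.radians(6.6)))
E
```

```text
time_s: 1.32
eef_pos: [0.2831, -0.6126, 0.3302]
orientation: [0.0, -0.662, 0.749, 0.0]
contact_force: [0.8, 0.5, -0.3]
grip_width: 0.0853
t 1.32 tcp [ 0.2831 -0.6126  0.3302] shift [-5.507e+01 -2.591e+01  3.000e-02] turn [-0.    0.01 -0.47]
```

```bash
python3 -m pendant '[[-3.5,-1.6,0,0,0,0],[-7,-3.3,0,0,0,0],[-10.6,-5,0,0,0,0],[-14.2,-6.7,0,0,0,0],[-17.8,-8.4,0,0,0,0]]' >/dev/null; python3 -m pendant '[[-3.6,-1.7,0,0,0,0],[-7.2,-3.4,0,0,0,0],[-10.8,-5.1,0,0,0,0],[-14.4,-6.8,0,0,0,0],[-18,-8.5,0,0,0,0]]' > /dev/null;  python3 -m pendant '[[-3.6,-1.7,0,0,0,0],[-7.2,-3.4,0,0,0,0],[-10.8,-5.1,0,0,0,0],[-14.4,-6.8,0,0,0,0],[-17,-8,0,0,0,0]]'; python3 - <<'E'
from h import *
go([0.608,-0.098,.33],down(-np.pi/2-np.radians(6.6)))
E
```

```text
time_s: 2.57
eef_pos: [0.5982, -0.1117, 0.331]
orientation: [0.001, -0.663, 0.748, -0.0]
contact_force: [-0.1, -0.4, 0.5]
grip_width: 0.0851
t 2.57 tcp [ 0.5982 -0.1117  0.331 ] shift [-1.48 -0.81  0.1 ] turn [-0.1   0.07 -0.3 ]
```

```bash
python3 -m pendant '[[-1.5,-0.8,0,0,0,-0.3],[-1.5,-0.8,0,0,0,-0.3]]'; python3 - <<'E'
from h import *
c=arm.camera_info("wrist");im=arm.get_image("wrist");cv2.imwrite("pics/w1.png",im[:,:,::-1])
print(c['fx'],c['cx'],c['cy'],np.round(c['extrinsics'],3).tolist())
o=np.array([.6188,.0134]);a=np.radians(-6.6);X=np.array([np.cos(a),np.sin(a)]);Y=np.array([-np.sin(a),np.cos(a)])
for x,y,z in[(0,-111,.175),(-78,-111,.175),(78,-111,.175),(-60,-10,.07),(56,-10,.07)]:
    p=o+X*x/1000+Y*y/1000;print((x,y,z),proj("wrist",[*p,z],c).round(0))
E
```

```text
time_s: 2.73
eef_pos: [0.6099, -0.092, 0.3308]
orientation: [0.002, -0.668, 0.744, 0.001]
contact_force: [0.0, -1.3, 0.9]
grip_width: 0.085
295.95407572612834 321.21222871781526 197.54724194357163 [[-0.107, -0.942, -0.32, 0.692], [-0.994, 0.099, 0.039, -0.101], [-0.005, 0.322, -0.947, 0.466], [0.0, 0.0, 0.0, 1.0]]
(0, -111, 0.175) [328. 186.]
(-78, -111, 0.175) [327. 253.]
(78, -111, 0.175) [329. 106.]
(-60, -10, 0.07) [255. 205.]
(56, -10, 0.07) [249. 121.]
```

View pics/w1.png

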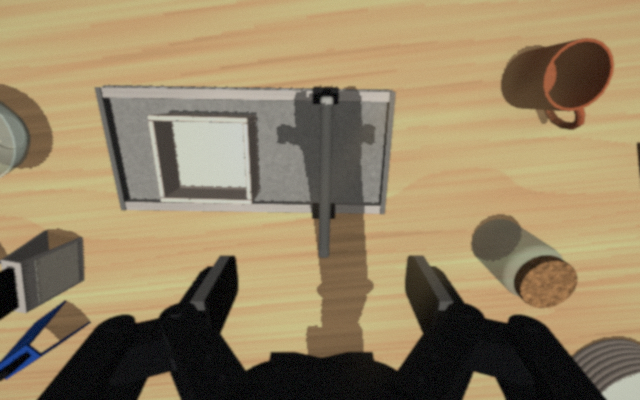

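Wrist view: the bar runs (326,97)–(324,257). The dish's outer edge facing the divider runs (252,117)–(256,203), and the grey sign is at lower left. I'll measure the bar and the dish end from these.

```bash
python3 - <<'E'
from h import *
w=lambda c,r,z:px("wrist",c,r,z)[:2]
b1,b2=w(326,97,.178),w(324.3,257,.178);d1,d2=w(251,117,.07),w(256,203,.07)
print('bar len',np.linalg.norm(b1-b2),'yaw',np.degrees(np.arctan2(*(b1-b2)[::-1])),'mid',(b1+b2)/2)
print('dish w',np.linalg.norm(d1-d2),'yaw',np.degrees(np.arctan2(*(d1-d2)[::-1])),'mid',(d1+d2)/2)
t=[w(97,87,.028),w(395,91,.026),w(385,213,.026),w(124,210,.026)]
print('tray',np.round(t,3).tolist(), np.linalg.norm(t[0]-t[1]),np.linalg.norm(t[1]-t[2]),'yaw y',[np.degrees(np.arctan2(-(p-q)[0],(p-q)[1])) for p,q in((t[0],t[1]),(t[3],t[2]))])
a=np.radians(-6.6);Y=np.array([-np.sin(a),np.cos(a)]);m=(b1+b2)/2
print('gap mm',1000*(((d1+d2)/2-m)@Y)-3)
go([*m,.30],down(-np.pi/2+a))
E
```

```text
bar len 0.16692203384397955 yaw -6.6704115670716675 mid [ 0.60751118 -0.09805485]
dish w 0.11822959980386534 yaw -7.264471803826781 mid [ 0.61786407 -0.00266644]
tray [[0.738, 0.205], [0.687, -0.206], [0.505, -0.185], [0.556, 0.228]] 0.4143552680035813 0.18328094294373665 yaw y [np.float64(-7.046895779906919), np.float64(-6.9719490444892)]
gap mm 92.94617919244396
t 2.78 tcp [ 0.6087 -0.0953  0.3308] shift [0.29 0.09 3.08] turn [-0.08  0.11  0.26]
```

```bash
python3 -m pendant '[[0.3,0.1,3.3,0,0,0.26],[0.3,0.1,6.6,0,0,0.26],[0.3,0.1,10,0,0,0.26],[0.3,0.1,13.3,0,0,0.26],[0.3,0.1,16.0,0,0,0.26]]'; python3 - <<'E'
from h import *
go([0.6075,-0.098,.164],down(-np.pi/2-np.radians(6.7)))
E
```

```text
time_s: 3.2
eef_pos: [0.606, -0.1006, 0.1686]
orientation: [0.0, -0.664, 0.748, 0.0]
contact_force: [0.1, -0.0, -0.5]
grip_width: 0.0848
t 3.2 tcp [ 0.606  -0.1006  0.1686] shift [-0.27 -0.12  0.46] turn [ 0.02  0.03 -0.07]
```

```bash
python3 -m pendant '[[-0.2,0,0.4,0,0,0],[-0.2,0,0.4,0,0,0],[-0.2,0,0.4,0,0,0]]' 0.4 25; python3 -m pendant '[[0,0,0,0,0,0],[0,0,0,0,0,0],[0,0,0,0,0,0],[0,0,0,0,0,0],[0,0,0,0,0,0]]'
```

```text
time_s: 3.45
eef_pos: [0.6067, -0.1, 0.1659]
orientation: [0.0, -0.663, 0.748, -0.0]
contact_force: [0.1, 0.3, 1.1]
grip_width: 0.0511
time_s: 3.87
eef_pos: [0.6081, -0.0997, 0.168]
orientation: [0.002, -0.664, 0.748, -0.002]
contact_force: [-0.1, 0.5, 6.8]
grip_width: 0.0112
```

```bash
python3 -m pendant '[[-1.6,0,0,0,0,0],[-3.2,0,0,0,0,0],[-4.8,0,0,0,0,0],[-6.3,0,0,0,0,0],[-7.6,0,0,0,0,0]]';python3 -m pendant '[[0,0,0,0,0,0],[0,0,0,0,0,0]]'; python3 - <<'E'
from h import *
c=arm.camera_info("wrist");im=arm.get_image("wrist")[:,:,::-1];cv2.imwrite("pics/w2.png",im)
cv2.imwrite("pics/w2c.png",im)
print(proj("wrist",[.6179,-.0027,.07],c),proj("top",[.6179,-.0027,.07]))
im=arm.get_image("top")[140:220,260:400,::-1];cv2.imwrite("pics/t2c.png",cv2.resize(im,None,fx=5,fy=5,interpolation=cv2.INTER_CUBIC))
go([.6179,-.0027,.07])
E
```

```text
time_s: 4.28
eef_pos: [0.6173, -0.0245, 0.1681]
orientation: [0.001, -0.663, 0.748, -0.002]
contact_force: [3.0, -2.9, -3.4]
grip_width: 0.011
time_s: 4.45
eef_pos: [0.6175, -0.0229, 0.1682]
orientation: [0.002, -0.664, 0.748, -0.002]
contact_force: [2.8, 1.6, -4.7]
grip_width: 0.0108
[298.05860765 204.11202642] [336.66588213 179.00510028]
t 4.55 tcp [ 0.6173 -0.0246  0.1681] shift [-2.18  0.25  9.81] turn None
```

View pics/w2c.png

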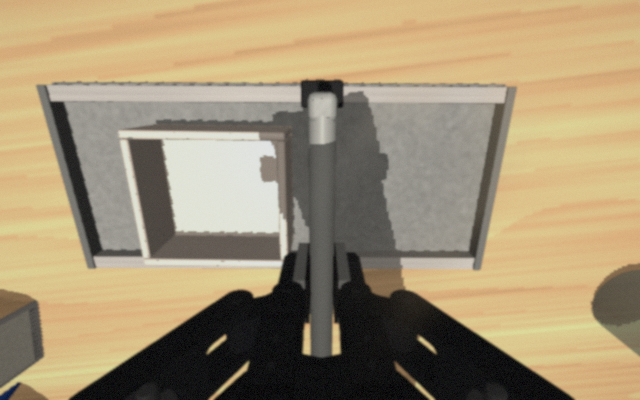

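The view shows the bar gripped (col 321) and the dish end edge near col 290. My earlier estimate predicted col 298, so I'll enlarge it to settle the gap.

```bash
python3 - <<'E'
import cv2,numpy as np
a=cv2.resize(cv2.imread("pics/w2.png")[100:280,240:340],None,fx=3.3,fy=3.3,interpolation=cv2.INTER_CUBIC)
b=cv2.resize(cv2.imread("pics/t2c.png")[0:400,50:600],None,fx=.8,fy=.8)
o=np.zeros((594,330+440,3),np.uint8);o[:a.shape[0],:330]=a;o[:320,330:770]=b
cv2.imwrite("pics/m2.png",o)
E
```

```text
(no output)
```

View pics/m2.png

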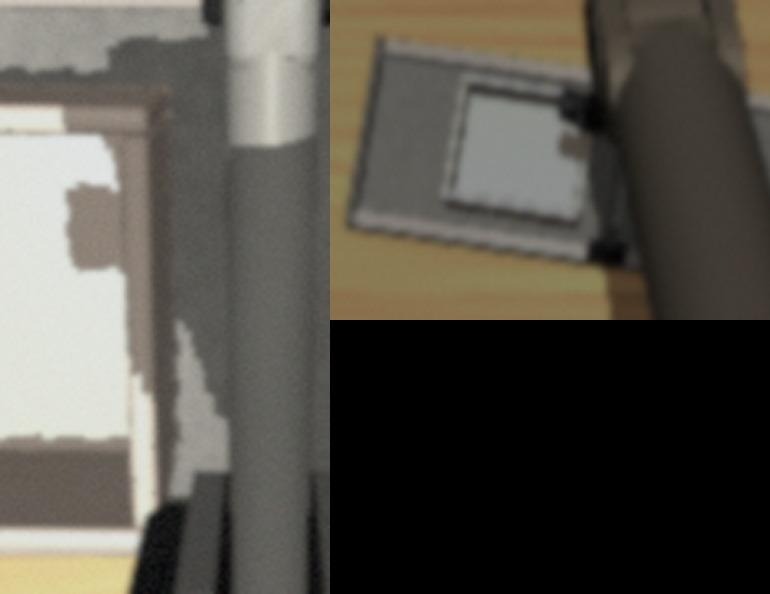

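The dish rim's outer edge runs from crop (150,110) to (160,520). Its base runs about (170,110) to (178,400), with bare tray floor to the right of it.

```bash
python3 - <<'E'
from h import *
w=lambda c,r,z:px("wrist",240+c/3.3,100+r/3.3,z)[:2]
_,r,t=T();a=np.radians(-6.8);Y=np.array([-np.sin(a),np.cos(a)]);X=np.array([Y[1],-Y[0]])
for q in[(151,110,.07),(160,520,.07),(170,110,.012),(178,400,.012),(229,250,.175),(308,250,.175)]:
    p=w(*q);print(q,p.round(4),'rel tcp x,y mm',(1000*(p-t[:2])@X).round(1),(1000*(p-t[:2])@Y).round(1))
E
```

```text
(151, 110, 0.07) [ 0.6766 -0.0033] rel tcp x,y mm 56.3 28.1
(160, 520, 0.07) [0.5685 0.0114] rel tcp x,y mm -52.7 29.9
(170, 110, 0.012) [ 0.6703 -0.0013] rel tcp x,y mm 49.9 29.4
(178, 400, 0.012) [0.5788 0.0101] rel tcp x,y mm -42.3 29.8
(229, 250, 0.175) [ 0.6671 -0.0246] rel tcp x,y mm 49.4 5.9
(308, 250, 0.175) [ 0.6658 -0.0352] rel tcp x,y mm 49.4 -4.8
```

Rim and base agree: the dish end is about 29 mm ahead of the TCP, so the gap is about 25.5 mm.

```bash
python3 -m pendant '[[-0.8,0,0,0,0,0],[-1.4,0,0,0,0,0],[-1.9,0,0,0,0,0],[-2.2,0,0,0,0,0],[-2.4,0,0,0,0,0]]';python3 -m pendant '[[0,0,0,0,0,0],[0,0,0,0,0,0]]'; python3 - <<'E'
from h import *
im=arm.get_image("wrist")[:,:,::-1];cv2.imwrite("pics/w3.png",im)
a=cv2.resize(im[100:280,240:360],None,fx=3.3,fy=3.3,interpolation=cv2.INTER_CUBIC);cv2.imwrite("pics/w3c.png",a)
s,r,t=T();a=np.radians(-6.8);Y=np.array([-np.sin(a),np.cos(a)]);print('moved',1000*(t[:2]-[.6173,-.0246])@Y)
E
```

```text
time_s: 4.97
eef_pos: [0.6203, -0.0002, 0.1681]
orientation: [0.002, -0.664, 0.748, -0.002]
contact_force: [1.8, -2.7, -3.0]
grip_width: 0.0108
time_s: 5.13
eef_pos: [0.6203, 0.0003, 0.1681]
orientation: [0.002, -0.664, 0.748, -0.002]
contact_force: [0.9, 0.3, -3.6]
grip_width: 0.011
moved 24.99725103912762
```

View pics/w3c.png

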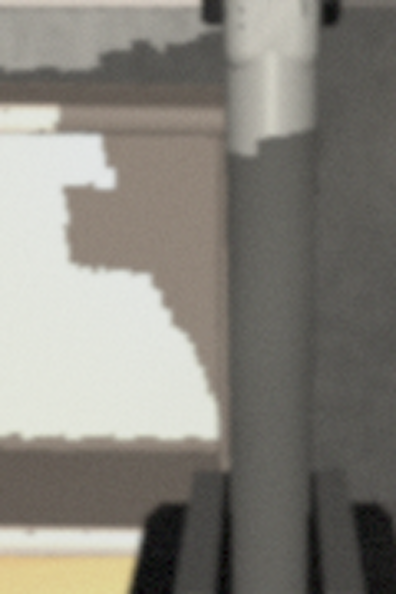

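The bar now hides the outer rim. The rim's inner edge is at crop col ~218 (row 250), so I'll work out the gap from the 7 mm wall.

```bash
python3 - <<'E'
from h import *
_,r,t=T();a=np.radians(-6.8);Y=np.array([-np.sin(a),np.cos(a)])
for c,rr in((217,160),(219,300),(221,430)):
    p=px("wrist",240+c/3.3,100+rr/3.3,.07)[:2];print('gap',1000*(p-t[:2])@Y-7-.5-3)
E
```

```text
gap 2.3810423324508143
gap 2.4744452561556844
gap 2.5321666864508074
```

Two estimates put the gap at 0.7–2.4 mm. I'll nudge 1.5 mm more, release and lift.

```bash
python3 -m pendant '[[-0.1,0,0,0,0,0],[-0.15,0,0,0,0,0],[-0.15,0,0,0,0,0],[-0.15,0,0,0,0,0]]';python3 -m pendant '[[0,0,0,0,0,0],[0,0,0,0,0,0],[0,0,0,0,0,0],[0,0,0,0,0,0],[0,0,0,0,0,0]]' 4.5;python3 -m pendant '[[0,0,-2,0,0,0],[0,0,-5,0,0,0],[0,0,-8.5,0,0,0],[0,0,-12,0,0,0],[0,0,-15,0,0,0]]'; python3 - <<'E'
from h import *
for yaw in(np.arctan2(.024,-.065)-np.pi/2,np.arctan2(.024,-.065)+np.pi/2):go([0.4725,0.374,.32],down(yaw))
E
```

```text
time_s: 5.52
eef_pos: [0.6205, 0.0015, 0.1681]
orientation: [0.002, -0.664, 0.748, -0.002]
contact_force: [1.5, -1.9, -3.5]
grip_width: 0.0109
time_s: 5.93
eef_pos: [0.6206, 0.0018, 0.1684]
orientation: [0.002, -0.664, 0.748, -0.002]
contact_force: [-0.3, 0.2, -0.1]
grip_width: 0.0451
time_s: 6.35
eef_pos: [0.6199, 0.0021, 0.321]
orientation: [0.003, -0.664, 0.748, -0.003]
contact_force: [0.5, -0.4, -0.6]
grip_width: 0.0453
t 6.35 tcp [0.6199 0.0021 0.321 ] shift [-3.518e+01  1.906e+01 -2.000e-02] turn [-1.1000e-01 -6.0000e-01 -1.6656e+02]
t 6.35 tcp [0.6199 0.0021 0.321 ] shift [-3.518e+01  1.906e+01 -2.000e-02] turn [-0.41  0.08 13.44]
```

```bash
python3 -m pendant '[[-3,1.6,0,0,0,0],[-6.6,3.6,0,0,0,0],[-10.2,5.5,0,0,0,0],[-13.8,7.5,0,0,0,0],[-17.4,9.4,0,0,0,0]]' >/dev/null; python3 -m pendant '[[-3.6,2,0,0,0,2.7],[-7.2,3.9,0,0,0,5.4],[-10.8,5.9,0,0,0,8.1],[-14,7.6,0,0,0,10.8],[-16.5,9,0,0,0,13.4]]';python3 -m pendant '[[-1.2,0.3,0,0,0,0],[-1.2,0.3,0,0,0,0]]'; python3 - <<'E'
from h import *
c=arm.camera_info("wrist");im=arm.get_image("wrist")[:,:,::-1];cv2.imwrite("pics/w4.png",im)
for p in((.505,.362,.129),(.44,.386,.129)):print(proj("wrist",p,c))
go([0.4725,0.374,.32],down(np.arctan2(.024,-.065)+np.pi/2))
E
```

```text
time_s: 7.18
eef_pos: [0.4742, 0.3656, 0.3206]
orientation: [0.003, -0.572, 0.82, -0.002]
contact_force: [0.3, -0.8, 0.7]
grip_width: 0.0455
time_s: 7.35
eef_pos: [0.4735, 0.3822, 0.3207]
orientation: [0.004, -0.575, 0.818, -0.001]
contact_force: [-0.3, -0.1, 0.7]
grip_width: 0.0449
[330.44854417 141.89714614]
[329.32782943 201.56972913]
t 7.4 tcp [0.475  0.3794 0.3205] shift [0.59 0.05 0.05] turn [-0.36  0.23  0.31]
```

View pics/w4.png

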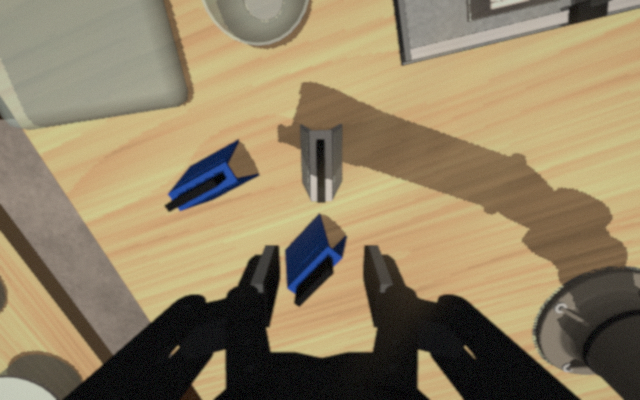

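Wrist view: the grey sign's rib runs (320,139)–(322,202). The blue tent's rib is at (298,303)–(332,257), and the other blue tent is at left (210,180).

```bash
python3 - <<'E'
from h import *
w=lambda c,r,z:px("wrist",c,r,z)[:2]
a,b=w(320,139.5,.129),w(322,202,.129);m=(a+b)/2;print('rib',a,b,np.linalg.norm(a-b),m)
print('blue',w(332,257,.129),w(298,303,.129))
y=np.arctan2(*(b-a)[::-1])+np.pi/2
go([*m,.32],down(y))
E
```

```text
rib [0.51289182 0.36857541] [0.44409086 0.39114057] 0.07240689536866592 [0.47849134 0.37985799]
blue [0.37142331 0.40415542] [0.3216797 0.4691828]
t 7.4 tcp [0.475  0.3794 0.3205] shift [-0.16 -0.31  0.05] turn [-0.37  0.22 -1.8 ]
```

```bash
python3 -m pendant '[[-0.1,-0.3,3,-0.3,0.2,-1.8],[-0.15,-0.3,6.5,-0.3,0.2,-1.8],[-0.15,-0.3,10,-0.3,0.2,-1.8],[-0.15,-0.3,13,-0.3,0.2,-1.8],[-0.15,-0.3,15,-0.3,0.2,-1.8]]';python3 -m pendant '[[0,0,0,0,0,0]]'; python3 - <<'E'
from h import *
y=np.arctan2(.39114-.36858,.44409-.51289)+np.pi/2
go([.4785,.3799,.108],down(y))
E
```

```text
time_s: 7.82
eef_pos: [0.4801, 0.3763, 0.1672]
orientation: [-0.001, -0.586, 0.81, -0.001]
contact_force: [0.2, 0.3, 0.6]
grip_width: 0.045
time_s: 7.9
eef_pos: [0.4795, 0.3724, 0.163]
orientation: [-0.005, -0.585, 0.811, -0.002]
contact_force: [0.1, 0.7, -0.3]
grip_width: 0.0454
t 7.9 tcp [0.4795 0.3724 0.163 ] shift [-0.74  0.32  5.49] turn [ 0.15 -0.62 -0.23]
```

```bash
python3 -m pendant '[[-0.5,0.3,1.5,0.1,-0.6,-0.2],[-0.7,0.3,3,0.1,-0.6,-0.2],[-0.7,0.3,4.2,0.1,-0.6,-0.2],[-0.7,0.3,5.2,0.1,-0.6,-0.2],[-0.7,0.3,5.4,0.1,-0.6,-0.2]]';python3 -m pendant '[[0,0,0,0,0,0]]'; python3 - <<'E'
from h import *
y=np.arctan2(.39114-.36858,.44409-.51289)+np.pi/2
go([.4785,.3799,.108],down(y))
E
```

```text
time_s: 8.32
eef_pos: [0.4788, 0.3781, 0.1078]
orientation: [-0.001, -0.586, 0.81, -0.0]
contact_force: [0.2, -0.6, -0.1]
grip_width: 0.0451
time_s: 8.4
eef_pos: [0.4792, 0.3778, 0.1079]
orientation: [-0.001, -0.586, 0.81, -0.0]
contact_force: [-1.0, -0.1, 0.2]
grip_width: 0.0449
t 8.4 tcp [0.4792 0.3778 0.1079] shift [-0.18  0.13 -0.01] turn [ 0.06 -0.14 -0.1 ]
```

```bash
python3 -m pendant '[[-0.18,0.1,0,0,-0.1,0],[-0.18,0.1,0,0,-0.1,0],[-0.18,0.1,0,0,-0.1,0],[-0.18,0.1,0,0,-0.1,0],[-0.18,0.1,0,0,-0.1,0]]' 0.3 40; python3 -m pendant '[[0,0,0,0,0,0],[0,0,0,0,0,0],[0,0,0,0,0,0]]'; python3 -m pendant '[[0,0,-2,0,0,0],[0,0,-5,0,0,0],[0,0,-9,0,0,0],[0,0,-13,0,0,0],[0,0,-17,0,0,0]]'; python3 -m pendant '[[0,0,-2,0,0,0],[0,0,-4.5,0,0,0],[0,0,-6,0,0,0]]'; python3 - <<'E'
from h import *
cv2.imwrite("pics/w5.png",arm.get_image("wrist")[:,:,::-1])
go([0.621,0.002,.34],down(-np.pi/2-np.radians(6.8)))
E
```

```text
time_s: 8.82
eef_pos: [0.4791, 0.3802, 0.1086]
orientation: [-0.0, -0.586, 0.81, 0.0]
contact_force: [-0.2, 0.2, 1.7]
grip_width: 0.0095
time_s: 9.07
eef_pos: [0.4791, 0.3802, 0.1086]
orientation: [-0.0, -0.586, 0.81, 0.0]
contact_force: [0.2, -0.0, 0.5]
grip_width: 0.0095
time_s: 9.48
eef_pos: [0.4786, 0.3796, 0.28]
orientation: [-0.001, -0.586, 0.81, 0.0]
contact_force: [0.7, 0.7, -1.2]
grip_width: 0.0093
time_s: 9.73
eef_pos: [0.479, 0.38, 0.3431]
orientation: [0.001, -0.586, 0.81, 0.0]
contact_force: [0.1, 0.6, -0.8]
grip_width: 0.0092
t 9.78 tcp [0.4797 0.3808 0.3454] shift [ 31.56 -25.28   0.44] turn [ -0.17   0.28 -11.44]
```

View pics/w5.png

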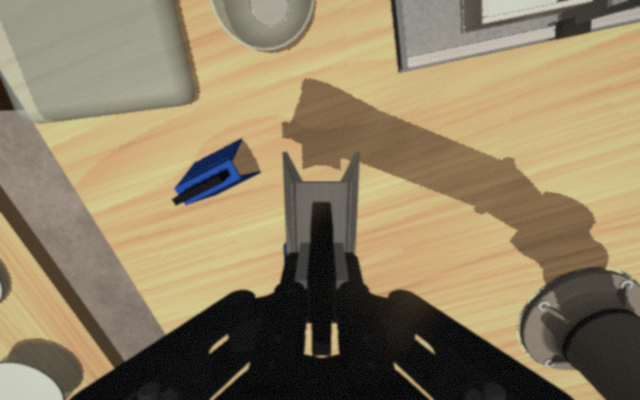

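Wrist view: the sign is held squarely, with the rib at col 321 and the sheets at 285–357. Carrying it over the bar.

```bash
python3 -m pendant '[[2,-1.6,0,0,0,0],[5,-4,0,0,0,0],[8,-6.4,0,0,0,0],[11,-8.8,0,0,0,0],[14,-11.2,0,0,0,0]]' >/dev/null; python3 -m pendant '[[3,-2.4,0,0,0,-2.3],[6,-4.8,0,0,0,-4.6],[9,-7.2,0,0,0,-6.9],[11.5,-9.2,0,0,0,-9.2],[13.5,-10.8,0,0,0,-11.4]]';python3 -m pendant '[[0,0,0,0,0,0],[0,0,0,0,0,0]]'; python3 - <<'E'
from h import *
go([0.620,0.0022,.345],down(-np.pi/2-np.radians(6.8)))
E
```

```text
time_s: 10.62
eef_pos: [0.6027, 0.045, 0.3421]
orientation: [0.001, -0.663, 0.748, 0.0]
contact_force: [0.3, -0.1, -0.3]
grip_width: 0.0094
time_s: 10.78
eef_pos: [0.6026, 0.042, 0.3405]
orientation: [-0.0, -0.662, 0.75, 0.001]
contact_force: [-0.8, 0.3, -0.9]
grip_width: 0.0091
t 10.78 tcp [0.6026 0.042  0.3405] shift [ 3.74 -2.22 -0.46] turn [ 0.07  0.03 -0.37]
```

```bash
python3 -m pendant '[[1.2,-0.7,0,0,0,-0.3],[2.4,-1.4,0,0,0,-0.3],[3.3,-2,0,0,0,-0.3],[3.7,-2.2,0,0,0,-0.3],[3.7,-2.2,0,0,0,-0.3]]';python3 -m pendant '[[0,0,0,0,0,0],[0,0,0,0,0,0]]'; python3 - <<'E'
from h import *
go([0.620,0.0022,.345],down(-np.pi/2-np.radians(6.8)))
c=arm.camera_info("wrist");im=arm.get_image("wrist")[:,:,::-1]
cv2.imwrite("pics/w6.png",im)
a=np.radians(-6.8);X=np.array([np.cos(a),np.sin(a)])
for k in(-78,78):print('pred bar end',proj("wrist",[*(np.array([.620,.0022])+X*k/1000),.175],c))
E
```

```text
time_s: 11.2
eef_pos: [0.6201, 0.0015, 0.3402]
orientation: [-0.0, -0.663, 0.749, 0.001]
contact_force: [-0.2, -0.0, -1.2]
grip_width: 0.009
time_s: 11.37
eef_pos: [0.6199, 0.0023, 0.3401]
orientation: [-0.0, -0.663, 0.749, 0.001]
contact_force: [0.5, -0.9, -1.1]
grip_width: 0.0092
t 11.37 tcp [0.6199 0.0023 0.3401] shift [ 0.01 -0.01 -0.49] turn [ 0.1   0.03 -0.12]
pred bar end [322.21406709 245.89430702]
pred bar end [322.0843312  101.31430224]
```

View pics/w6.png

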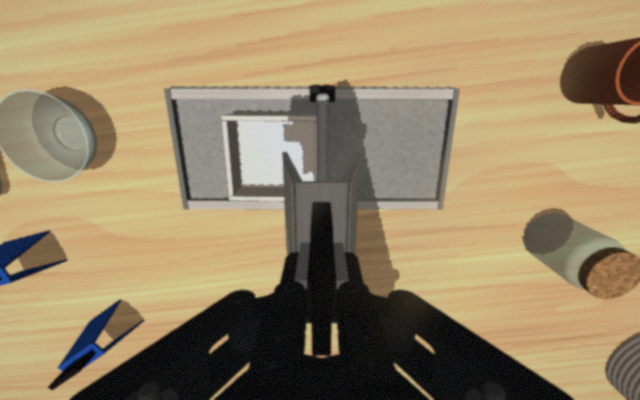

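The bar at col 322 lines up with the prediction and lies centred between the sign's sheets. Lowering in two stages.

```bash
python3 -m pendant '[[0,0,1.5,0,0,0],[0,0,3.5,0,0,0],[0,0,5.5,0,0,0],[0,0,7.5,0,0,0],[0,0,9,0,0,0]]'; python3 -m pendant '[[0,0,0,0,0,0]]'; python3 - <<'E'
from h import *
go([0.620,0.0022,.2015],down(-np.pi/2-np.radians(6.8)))
E
```

```text
time_s: 11.83
eef_pos: [0.619, 0.0033, 0.2486]
orientation: [-0.001, -0.664, 0.748, 0.001]
contact_force: [-0.8, -0.4, -0.5]
grip_width: 0.0092
time_s: 11.92
eef_pos: [0.617, 0.0038, 0.2454]
orientation: [-0.003, -0.664, 0.748, 0.003]
contact_force: [-0.9, 0.3, -1.0]
grip_width: 0.0094
t 11.92 tcp [0.617  0.0038 0.2454] shift [ 0.12 -0.35  4.39] turn [ 0.48 -0.01  0.01]
```

```bash
python3 -m pendant '[[0.1,-0.2,1,0.4,0,0],[0.1,-0.3,2,0.4,0,0],[0.1,-0.3,3,0.4,0,0],[0.1,-0.3,3.8,0.4,0,0],[0.1,-0.3,4.1,0.4,0,0]]'; python3 -m pendant '[[0,0,0,0,0,0],[0,0,0,0,0,0]]'; python3 - <<'E'
from h import *
go([0.620,0.0022,.2008],down(-np.pi/2-np.radians(6.8)))
E
```

```text
time_s: 12.33
eef_pos: [0.619, 0.0026, 0.2032]
orientation: [-0.001, -0.664, 0.748, 0.001]
contact_force: [-0.4, -0.3, -1.7]
grip_width: 0.0097
time_s: 12.5
eef_pos: [0.619, 0.0026, 0.2032]
orientation: [-0.001, -0.664, 0.748, 0.001]
contact_force: [0.6, 0.5, -0.8]
grip_width: 0.0093
t 12.5 tcp [0.619  0.0026 0.2032] shift [ 0.03 -0.11  0.24] turn [ 0.19 -0.02  0.02]
```

Lower the last couple of mm and check for contact force before letting go.

```bash
python3 -m pendant '[[0,0,0.1,0.2,0,0],[0,-0.1,0.2,0.2,0,0],[0,-0.1,0.25,0.2,0,0],[0,-0.1,0.25,0.2,0,0],[0,-0.1,0.25,0.2,0,0]]'; python3 - <<'E'
from h import *
im=arm.get_image("scene")[130:280,240:400,::-1];cv2.imwrite("pics/s7.png",cv2.resize(im,None,fx=3.7,fy=3.7,interpolation=cv2.INTER_CUBIC))
E
```

```text
time_s: 12.92
eef_pos: [0.62, 0.0025, 0.2008]
orientation: [0.0, -0.664, 0.748, -0.0]
contact_force: [0.7, -0.5, -1.2]
grip_width: 0.0091
```

View pics/s7.png

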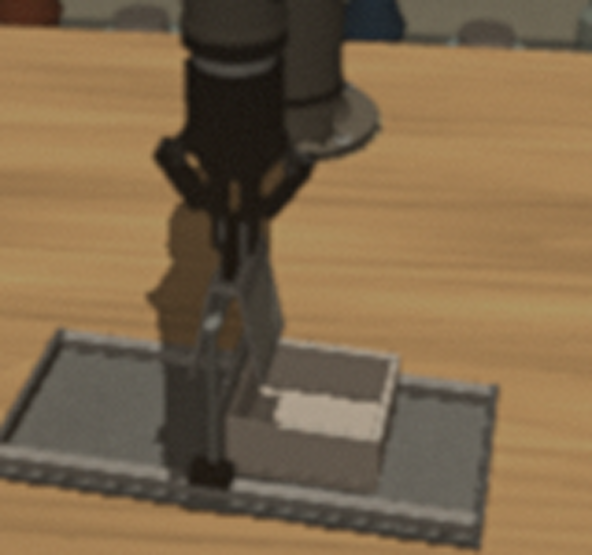

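The sign sits astride the bar, with its sheets either side of it at (213,322), and the divider is against the dish. The load cell still shows only the sign's weight, so I'll lower until it touches.

```bash
python3 -m pendant '[[0,0,0.05,0,0,0],[0,0,0.1,0,0,0],[0,0,0.15,0,0,0],[0,0,0.15,0,0,0]]'; python3 -m pendant '[[0,0,0.05,0,0,0],[0,0,0.1,0,0,0],[0,0,0.1,0,0,0]]'
```

```text
time_s: 13.3
eef_pos: [0.6202, 0.0025, 0.2006]
orientation: [0.0, -0.664, 0.748, -0.001]
contact_force: [-3.9, -0.6, 7.2]
grip_width: 0.0092
time_s: 13.55
eef_pos: [0.6204, 0.0025, 0.2006]
orientation: [0.0, -0.664, 0.748, -0.001]
contact_force: [-2.8, -0.7, 7.1]
grip_width: 0.0097
```

It's resting (+7 N). Release and lift.

```bash
python3 -m pendant '[[0,0,-0.05,0,0,0],[0,0,-0.05,0,0,0],[0,0,-0.05,0,0,0],[0,0,-0.05,0,0,0],[0,0,-0.05,0,0,0]]' 4; python3 -m pendant '[[0,0,-1.5,0,0,0],[0,0,-4,0,0,0],[0,0,-7,0,0,0],[0,0,-10,0,0,0],[0,0,-13,0,0,0]]';python3 -m pendant '[[0,2,0,0,0,0],[0,5,0,0,0,0],[0,8,0,0,0,0],[0,8,0,0,0,0],[0,8,0,0,0,0]]'; python3 - <<'E'
from h import *
im=arm.get_image("scene")[130:280,240:400,::-1];a=cv2.resize(im,None,fx=2.5,fy=2.5,interpolation=cv2.INTER_CUBIC)
b=cv2.resize(arm.get_image("wrist")[50:300,150:470,::-1],(400,312))
o=np.zeros((375,800,3),np.uint8);o[:,:400]=a;o[:312,400:]=b;cv2.imwrite("pics/f8.png",o)
E
```

```text
time_s: 13.97
eef_pos: [0.6203, 0.0025, 0.2008]
orientation: [0.0, -0.664, 0.748, -0.001]
contact_force: [0.2, -0.0, 0.3]
grip_width: 0.04
time_s: 14.38
eef_pos: [0.6199, 0.0026, 0.332]
orientation: [0.0, -0.664, 0.748, -0.001]
contact_force: [-0.0, -0.3, 0.8]
grip_width: 0.0402
time_s: 14.8
eef_pos: [0.5395, 0.0121, 0.3323]
orientation: [0.0, -0.664, 0.748, -0.001]
contact_force: [0.5, -0.6, -0.7]
grip_width: 0.0398
```

The viewer limit is reached, so the final check has to be numeric: the rib's top face in the wrist picture, and the gap by the network.

```bash
python3 -m pendant '[[0,0,0,0,0,0],[0,0,0,0,0,0],[0,0,0,0,0,0]]' >/dev/null; python3 - <<'E'
from h import *
a=np.radians(-6.8);X=np.array([np.cos(a),np.sin(a)]);Y=np.array([-X[1],X[0]]);m=np.array([.6202,.0027])
c=arm.camera_info("wrist");im=arm.get_image("wrist").astype(int)
zt=.181+.040
P=lambda x,y,z:proj("wrist",[*(m+X*x+Y*y),z],c)
for k in(-.035,.035):print('pred rib end',P(k,0,zt).round(1))
for k in(-.045,.045):print('pred cap corner',P(k,-.014,.186).round(1),P(k,.014,.186).round(1))
q=[P(x,y,zt) for x in(-.05,.05) for y in(-.03,.03)];q=np.array(q);l,t=q.min(0).astype(int);r,b=q.max(0).astype(int)
mask=(im[t:b,l:r].max(2)<40).astype(np.uint8)
n,_,st,ce=cv2.connectedComponentsWithStats(mask)
for i in range(1,n):
    if st[i,4]>60:print('dark blob',st[i,:4]+[l,t,0,0],st[i,4])
for row in np.linspace(t+25,b-25,4).astype(int):print(row,l,im[row,l:r].mean(1).astype(int).tolist())
for n in("sign_ridge","divider_bar","dish","dish_end"):
  for cam in("wrist","scene"):print(n,cam,[(np.round(d['position']),round(d['conf'],2)) for d in arm.search_frame(n,cam)][:4])
print('bar proj scene',proj("scene",[*m,.19]),'wrist',P(0,0,.19))
E
```

```text
pred rib end [321.7 146.2]
pred rib end [321.8  52.8]
pred cap corner [336.4 150.9] [307.  150.9]
pred cap corner [338.2  45.6] [305.3  45.6]
dark blob [315  62  11  89] 800
55 280 [151, 150, 154, 151, 154, 153, 156, 156, 154, 156, 156, 157, 156, 159, 156, 159, 160, 161, 161, 161, 160, 159, 147, 126, 117, 139, 173, 186, 189, 192, 192, 192, 192, 189, 193, 191, 189, 192, 192, 189, 189, 194, 191, 193, 191, 189, 191, 189, 192, 191, 191, 190, 192, 192, 190, 185, 164, 124, 93, 88, 102, 117, 125, 125, 130, 126, 128, 124, 129, 128, 131, 135, 134, 133, 132, 127, 132, 129, 132, 132, 129, 131]
83 280 [200, 198, 201, 201, 198, 201, 201, 201, 202, 201, 201, 202, 199, 203, 196, 181, 149, 110, 90, 87, 88, 95, 108, 109, 103, 127, 162, 183, 188, 191, 190, 190, 181, 151, 97, 50, 36, 35, 34, 36, 32, 34, 38, 35, 39, 57, 108, 153, 181, 190, 192, 193, 191, 192, 193, 179, 152, 104, 86, 98, 108, 99, 94, 92, 92, 93, 94, 92, 87, 92, 109, 126, 137, 139, 136, 138, 139, 135, 135, 129, 131, 133]
111 280 [201, 200, 201, 200, 200, 200, 200, 196, 178, 150, 121, 113, 113, 114, 115, 111, 102, 89, 74, 70, 72, 70, 75, 7
[... 427 characters left out ...]
 59, 82, 95, 97, 94, 94, 94, 94, 94, 87, 72, 68, 70, 82, 76, 76, 76, 77, 73, 77, 75, 72, 73, 73, 75, 77, 78, 81, 77, 76, 81, 83, 80, 81, 80, 81]
sign_ridge wrist [(array([315.,  66.]), 0.79), (array([ 99., 323.]), 0.74), (array([205.,   8.]), 0.59)]
sign_ridge scene [(array([212., 309.]), 0.89), (array([197., 425.]), 0.87), (array([223., 464.]), 0.86), (array([241., 299.]), 0.51)]
divider_bar wrist [(array([ 38., 320.]), 0.59)]
divider_bar scene [(array([241., 297.]), 0.57)]
dish wrist [(array([ 95., 258.]), 0.6)]
dish scene []
dish_end wrist [(array([ 97., 261.]), 0.69)]
dish_end scene [(array([243., 326.]), 0.95)]
bar proj scene [303.45465425 199.25707372] wrist [321.71477225 101.18192729]
```

The rib centre is within 1 px (about 1 mm) of the bar across it, and roughly 5 mm off along it. The edges are vertical and the cap width matches, so the sign hangs upright. Handing in.

```bash
python3 -c "
from station import arm
s=arm.state();print(s['time_s'],s['contact_force'],abs(s['joint_velocities']).max() if hasattr(s['joint_velocities'],'max') else s['joint_velocities']);print(arm.finish_job())"
```

```text
15.6 [-0.61485894  0.37404992  0.29614115] 0.002247413422422785
the job is handed in; nothing more can be done
None
```

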